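Hold the sprung glass door and push the tub into the cabinet

ROBOT

A 6-joint arm with a two-finger parallel gripper is mounted at the origin on the work surface. World frame = base frame: x ahead of the robot, y to its left, z up, the work surface at z = 0. Lengths are in m, angles in rad, forces in N, time in s.
With the tool pointing down it reaches from about 0.15 to 0.775 m from the base axis. Payload 6.1 kg.
Tool frame: the origin (TCP) lies at the very end of the fingers, on their centre line; the grasp point (between the pads) lies 19 mm behind it; z points along the fingers, y is the line along which they close (so a half turn about z gives the same grasp; the last joint's range is limited). The gripper opens to 85 mm and grips with 20 to 120 N. Pads are 22 mm wide; open, the fingers measure 114 mm over their backs; the gripper's body (76 mm by 85 mm) begins 54 mm behind the grasp point. The pads swing forward as they close: fully open they stand 13 mm farther back than shut.
Start: joints at [-1.114, 0.126, -0.04, 1.405, 0, 1.571], TCP at [0.232, -0.471, 0.231] pointing down, gripper open.
Joint ranges: [-2.72, 2.72], [-0.95, 1.95], [-1.27, 1.35], [-1.78, 2.02], [-1.46, 1.47], [-3.14, 3.14]. Speed limits (rad/s): [2.39, 2.39, 3.01, 3.14, 3.14, 3.14].

INTERFACE

Orientations are given as [roll, pitch, yaw] about the fixed x, y, z axes, in that order (R = Rz(yaw) Ry(pitch) Rx(roll)).
In Python, from cell import r, read_camera, get_calibration gives the robot as it stands.
- The arm moves only by the tool servo_tool, never from a script. Its argument "deltas" is a list of rows, each a list of 3 entries, a list of its own where there are three numbers: the shift along the world's x, y, z as a fraction of full scale, then the turn, a rotation vector about the world's x, y, z as a fraction of full scale, then the gripper command: -1 is shut, 1 is fully open, values between are in proportion. In form: [[[tx, ty, tz], [rx, ry, rz], jaw], ...]. A call has 1 to 12 rows; each row shifts and turns the commanded pose from where the row before left it; what a row does not reach is not made up. Full scale, the value 1, is 0.25 m for a shift and 0.5 rad for a turn. A row lasts 1/12 s, in which the tool goes at most 41.7 mm and 7.16 degrees, less where a joint would pass 70% of its speed; a pose out of reach is approached as far as the arm can. A call with a number of a shift or a turn outside -1 to 1 is refused whole. A call with a gripper value outside its range is refused whole. The fingers move at their own pace and stop on an object; "grip_force" is the grip in N (left out, the last holds). Time passes only in rows, so rows that do not move let the fingers close. It gives the time, the measured TCP pose, the force, the opening and the grip force at its end, in the units of the state.
- r.get_state(): the state, without advancing time (a new reading comes with each control period).
- read_camera(name): name is "side" or "top"; returns the picture (384x512x3 uint8, blue, green, red); there is no depth.
- get_calibration(name): a dict with "fx", "fy", "cx", "cy" (pixels), "R" (3x3) and "t" (3): a world point X has camera coordinates R X + t. Camera axes: x right, y down, z forward; pixel columns grow to the right and rows downward; lengths in m; the calibration is good to about 2 mm. A picture is of the moment at which its call begins. get_calibration takes no time and is no camera call.
- r.sign_off(): hands the job in; it is judged then, once.
The state is a dict: "clock": time; "joint_pos": joint angles; "dq": joint speeds; "joint_torque": joint torques, N m; "ee_pos": TCP position; "eef_rot": TCP orientation; "wrist_force": force on the tool from outside, world axes, zero at the start; "ft_torque": the same for the moment, N m; "grip_width": opening from 0.0 (shut) to 1.0 (fully open); "grasp_force": force on a finger pad.
Only numpy, scipy, OpenCV 4.12 (cv2) and the standard library are available. Lean on these libraries where they do the work, as an engineer would, in place of code of your own. Each camera call takes 0.05 s, during which the arm holds its last target. There are 200 camera calls.

TASK

The self-closing glass door of the small steel cabinet's lower bay has come to rest against the red-lidded tub left standing in its doorway. With one fingertip swing the door open until it stands about square to the cabinet front and keep holding it there, off the tub, while another fingertip pushes the tub gently along the counter until it is wholly inside; then draw back and let the door close by itself. Nothing is to be gripped, lifted or tipped, and the jars behind and everything else on the counter stay where they are.

Things in the scene. Friction and masses are not known exactly. Their poses are not given: they have to be found in the camera images.
- cabinet: fixed steel cabinet, 220 mm wide (y), 200 deep (x): lower bay 78 mm high behind a glass door, open shelf to 170 mm over its back half (x above 0). Origin at the centre of its underside, +x to its back, +y to its hinge side. No floor, no sill: the counter (z = 0) runs in. Doorway plane x = -100 mm, clear y = -98 to +98 mm between 12 mm posts; the roof begins only at x = -78 mm, leaving a vent slot
- doorway (a point): middle of the doorway at counter level: x = -100 mm, y = 0 in the cabinet's frame; same axes as the cabinet
- glass_door (a joint): angle of the glass door, rad: 0 closed, 1.57 square to the front, stop at 1.9. Vertical hinge at the cabinet's +y front post, free end at -y, opens outwards to -x. A spring always pulls it shut (0.06 N m closed, 0.11 at 1.57) and a damper slows it: let go at 1.57, it shuts in 1 to 2 s. At the start it leans ajar on the tub's lid, at 0.5 to 1.0, or settles there within the first second
- door_hinge (a point): door leaf: glass in a dark steel frame, 200 mm from hinge axis to free edge, 6 thick, 6 to 73 mm above the counter; brass knob 18 mm across, 20 mm out, on the outer face near the free edge. This point: on the hinge axis, 40 mm up; x = -105, y = +101 mm in the cabinet's frame; turns with the leaf, which runs along its -y, outer face to its -x. Closed, it is 2 mm in front of the doorway plane
- door_edge (a point): middle of the door's free vertical edge, 40 mm above the counter, 200 mm from the hinge axis
- tub: closed round plastic tub, 60 mm high: cream body 76 mm across at the foot, 78 at 48 mm up, red lid 80 mm across from 48 mm to the top; 0.3 to 0.5 kg. Origin at the centre of its underside. At the start it stands on the counter, centre 15 to 45 mm in front of the doorway plane and 83 to 105 mm from the hinge axis towards the free side (cabinet y = -4 to +18 mm)
- jar_a: amber glass jar, 52 mm across, 60 mm high, on the counter inside the cabinet at its back, +y side (centre about x = +66, y = +50 mm in the cabinet's frame); origin at the centre of its underside; leave it alone
- jar_b: green glass jar, 52 mm across, 60 mm high, inside the cabinet at its back, -y side (centre about x = +66, y = -50 mm in the cabinet's frame); leave it alone
- tawa: black nonstick tawa, 260 mm across, 20 mm high, with a handle 150 mm long and up to 52 mm high along its own -x; origin at the centre of its underside; leave it alone
- ladle: slotted steel ladle lying flat: head 90 mm across, origin under the head's centre, handle 260 mm along its own -x, at most 22 mm high; leave it alone
- bowl: blue ceramic bowl, 124 mm across the rim, 60 mm high, origin at the centre of its underside; leave it alone
- tumbler: steel tumbler, 72 mm across, 90 mm high, origin at the centre of its underside; leave it alone
Not all that is in view belongs to the job. What is shaped like the tub but purple or yellow is not meant.

How it is judged:
On the way, in this order (a step that is already met when the one before it is completed fails the run):
1. a finger holds the door open, about square to the cabinet front (over 1.3 rad), off the tub, which still stands in the doorway (value of joint glass_door above 1.3 rad and contact force between the fingers and glass_door above 0.1 N and contact force between glass_door and tub below 0.05 N and x of tub in the frame of cabinet below -0.075 m), for 0.1 s.
2. the tub is pushed wholly inside the doorway while a finger still holds the door open (over 1.2 rad) (x of tub in the frame of cabinet above -0.058 m and value of joint glass_door above 1.2 rad and contact force between the fingers and glass_door above 0.1 N), for 0.1 s.
At the end, for the whole second after the job is handed in: The glass door has shut (within 0.04 rad) with the tub standing upright and at rest on the counter wholly inside the cabinet (centre 41 mm or more behind the doorway plane and within 62 mm of the cabinet's middle line) (value of joint glass_door below 0.04 rad and velocity of joint glass_door below 0.05 rad/s and x of tub in the frame of cabinet between -0.059 and 0.01 m and y of tub in the frame of cabinet between -0.062 and 0.062 m and height (world z) of tub below 0.005 m and angle between tub's own z axis and vertical below 0.06 rad and linear speed of tub below 0.01 m/s); the robot touches nothing.
It fails at once if the tub is lifted or tipped (height (world z) of tub above 0.012 m or angle between tub's own z axis and vertical above 0.3 rad).
It fails at once if the tub is pushed or squeezed harder than 15 N, or the door harder than 20 N (contact force between the fingers and tub above 15 N or contact force between the fingers and glass_door above 20 N).
It fails at once if the door drags on the tub once the tub has been pushed 20 mm (distance of tub from where it was at the start of the episode above 0.02 m and contact force between glass_door and tub above 0.4 N).
It fails at once if a jar in the cabinet is shifted (distance of any of jar_a, jar_b from where it was at the start of the episode above 0.015 m).
It fails at once if something else on the counter is moved (distance of any of tawa, ladle, bowl, tumbler from where it was at the start of the episode above 0.025 m).
It also fails if it takes over 51 s, if anything falls off the work surface, if the arm or the gripper's body presses on something with over 40 N, if the wrist force passes 120 N, or if a joint passes its speed limit or range.

## Working session

There is one attempt and no reset: what is moved stays moved. The work goes in short steps, Python scripts to look and compute and a tool call to move; the robot and the scene stay as the last step left them, time stands still between calls to the robot, and variables do not carry over. Pictures are saved under pics/ and viewed, at most 10 in all, crops included, and the job is handed in when it is done.

Besides the shell and the picture viewer there is one more tool, called after "Call:" as a command line: name --argument value ..., lists and objects as JSON in quotes. servo_tool: Moves the arm, as the interface text tells. Shift numbers are shares of 0.25 m and turn numbers shares of 0.5 rad, none past 1 either way. Its arguments: {"type":"object","properties":{"deltas":{"type":"array"},"grip_force":{"type":"number"}},"required":["deltas"]}

```bash
mkdir -p pics; ls; python3 - <<'E'
from cell import r, read_camera, get_calibration
import cv2,numpy as np
for n in ("side","top"):
    im=read_camera(n); cv2.imwrite(f"pics/{n}0.png",im)
    c=get_calibration(n); R=np.array(c["R"]);t=np.array(c["t"]); print(n,c["fx"],c["cx"],c["cy"],(-R.T@t).round(3),R.round(3).tolist())
s=r.get_state();print(s["clock"],s["ee_pos"],s["eef_rot"],s["grip_width"])
E
```

```text
pics
side 366.98176546964885 250.4765572904597 196.3243360472691 [0.077 1.042 0.786] [[-0.894, -0.448, -0.001], [-0.238, 0.477, -0.846], [0.379, -0.756, -0.533]]
top 421.03431735391274 257.5682252091777 184.56266332983253 [0.383 0.014 1.475] [[-0.011, -1.0, -0.021], [-0.988, 0.014, -0.153], [0.153, 0.019, -0.988]]
0.1 [ 0.23140658 -0.4708664   0.23058448] [-3.14015734e+00 -3.99043086e-06  4.56778386e-01] 1.0012470765333594
```

View pics/top0.png

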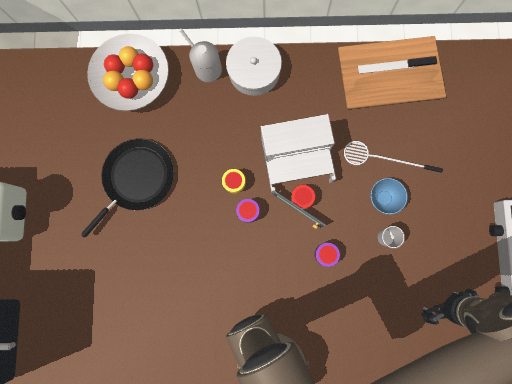

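View pics/side0.png

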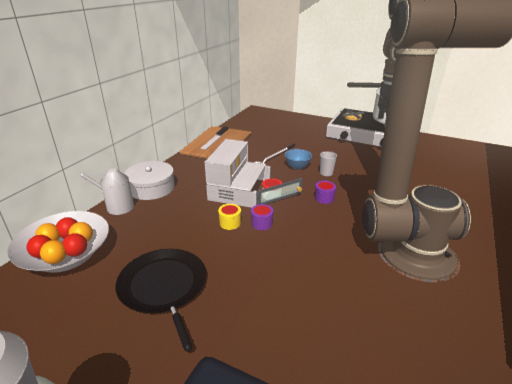

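The lid that shows plain red at top (303,196), between the door and the cabinet front, fits the description. The others are yellow-rimmed (234,180), purple (248,210) and purple (328,254). Next I'll take the measurements and one enlarged crop to confirm this.

```bash
cat > h.py <<'E'
from cell import r, read_camera, get_calibration
import cv2,numpy as np
def ray(n,u,v,z):
    c=get_calibration(n);R=np.array(c["R"]);C=-R.T@np.array(c["t"])
    d=R.T@np.array([(u-c["cx"])/c["fx"],(v-c["cy"])/c["fy"],1]);return C+d*(z-C[2])/d[2]
def proj(n,X):
    c=get_calibration(n);p=np.array(c["R"])@X+np.array(c["t"]);return np.array([c["fx"]*p[0]/p[2]+c["cx"],c["fy"]*p[1]/p[2]+c["cy"]])
def redlids(im,n):
    h=cv2.cvtColor(im,cv2.COLOR_BGR2HSV);m=(((h[...,0]<8)|(h[...,0]>172))&(h[...,1]>150)&(h[...,2]>90)).astype(np.uint8)
    k,l,s,c=cv2.connectedComponentsWithStats(m)
    return [(c[i].round(1),s[i,2:5],ray(n,*c[i],.06).round(4)) for i in range(1,k) if s[i,4]>60]
E
python3 - <<'E'
from h import *
im=read_camera("top")
for x in redlids(im,"top"): print(x)
im2=read_camera("side")
for x in redlids(im2,"side"): print("s",x)
g=cv2.cvtColor(im,cv2.COLOR_BGR2HSV);m=((g[...,2]>150)&(g[...,1]<40)).astype(np.uint8);m[:105]=0;m[240:]=0;m[:,:255]=0;m[:,345:]=0
k,l,s,c=cv2.connectedComponentsWithStats(m)
for i in range(1,k):
    if s[i,4]>200: print(s[i],cv2.boxPoints(cv2.minAreaRect(np.argwhere(l==i)[:,::-1].astype(np.float32))).round(1).tolist())
cv2.imwrite("pics/crop.png",cv2.resize(im[108:258,225:365],None,fx=4,fy=4,interpolation=cv2.INTER_CUBIC))
E
```

```text
(array([113.3,  63.5]), array([ 20,  18, 267], dtype=int32), array([1.0498, 0.5532, 0.06  ]))
(array([142.4,  62.5]), array([ 20,  18, 278], dtype=int32), array([1.0514, 0.4483, 0.06  ]))
(array([127.,  88.]), array([ 20,  20, 303], dtype=int32), array([0.9565, 0.5003, 0.06  ]))
(array([233. , 179.8]), array([ 17,  17, 218], dtype=int32), array([0.6204, 0.1239, 0.06  ]))
(array([303.2, 195.9]), array([ 25,  23, 440], dtype=int32), array([ 0.5619, -0.1133,  0.06  ]))
(array([247.3, 209.9]), array([ 18,  17, 230], dtype=int32), array([0.517 , 0.0758, 0.06  ]))
(array([327.6, 254.2]), array([ 18,  18, 249], dtype=int32), array([ 0.3666, -0.1887,  0.06  ]))
s (array([270.8, 182.3]), array([ 20,  10, 136], dtype=int32), array([ 0.5674, -0.1146,  0.06  ]))
s (array([325.4, 185.2]), array([14,  7, 80], dtype=int32), array([ 0.3681, -0.1891,  0.06  ]))
s (array([229.1, 209.3]), array([ 16,   8, 103], dtype=int32), array([0.6215, 0.124 , 0.06  ]))
s (array([261.6, 209.9]), array([ 16,   9, 112], dtype=int32), array([0.518 , 0.0761, 0.06  ]))
s (array([ 70.7, 237.8]), array([ 31,  38, 660], dtype=int32), array([0.9895, 0.485 , 0.06  ]))
s (array([ 36. , 244.7]), array([ 23,  23, 308], dtype=int32), array([1.0569, 0.5567, 0.06  ]))
[ 261  114   75   78 3935] [[258.8999938964844, 126.0999984741211], [328.5, 113.4000015258789], [340.3999938964844, 178.89999389648438], [270.79998779296875, 191.60000610351562]]
```

View pics/crop.png

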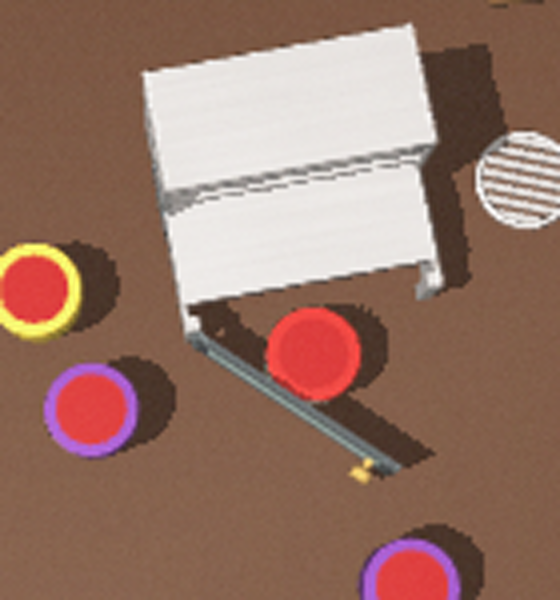

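The crop shows an all-red lid (crop 313,353; full 303,196) standing between the door leaf and the cabinet front, so that is the tub. The purple- and yellow-rimmed ones are decoys. The door runs from the hinge (crop 195,338) to its free edge (crop 398,468), with the knob at (362,470).

```bash
python3 - <<'E'
from h import *
P=lambda a,b,z: ray("top",(a+.5)/4-.5+225,(b+.5)/4-.5+108,z)[:2]
w=np.array([P(188,303,.078),P(430,262,.078),P(144,72,.17),P(411,24,.17),P(437,142,.17),P(165,193,.17)])
m=np.array([[-78,110],[-78,-98],[100,110],[100,-110],[0,-110],[0,110]])/1000
m[1,1]=-.110
# rigid fit (Kabsch)
def fit(m,w):
    a=m-m.mean(0);b=w-w.mean(0);y=np.arctan2((a[:,0]*b[:,1]-a[:,1]*b[:,0]).sum(),(a*b).sum());R=np.array([[np.cos(y),-np.sin(y)],[np.sin(y),np.cos(y)]])
    o=w.mean(0)-R@m.mean(0);return y,o,R
y,o,R=fit(m,w);print("yaw",y,"o",o,"res mm\n",((w-o)@R-m).round(4)*1000)
c=lambda X:((X-o)@R*1000).round(1)
h=P(195,338,.073);e=P(398,468,.073);k=P(362,473,.05)
print("hinge",c(h),"edge",c(e),np.linalg.norm(h-e))
H=np.array([-105,101]);E=c(e)-H;print("theta",np.arctan2(-E[0],-E[1]),np.linalg.norm(E))
tub=(.5*np.array([.5619,-.1133])+.5*np.array([.5674,-.1146]));print("tub",c(tub),tub)
for n,p in dict(pur1=[.517,.0758],pur2=[.367,-.189]).items(): print(n,c(np.array(p)))
W=lambda p:(o+R@(np.array(p)/1000)).round(4)
for p in [(-105,101),(-202,-53),(-138,-130),(-285,88),(-100,0)]: print(p,W(p))
E
```

```text
yaw 0.16361971382507554 o [ 0.69638811 -0.09693619] res mm
 [[ 0.9 -6.3]
 [-0.7  7.4]
 [-0.5 -1.4]
 [ 0.2  0.8]
 [ 1.2 -0.1]
 [-1.1 -0.4]]
hinge [-106.6  103. ] edge [-243.1  -42.8] 0.19970882274524535
theta 0.7651809821862133 199.37414576619508
tub [-132.8    4.7] [ 0.56465 -0.11395]
pur1 [-148.9  199.6]
pur2 [-340.   -37.2]
(-105, 101) [ 0.5763 -0.0144]
(-202, -53) [ 0.5057 -0.1821]
(-138, -130) [ 0.5814 -0.2477]
(-285, 88) [ 0.4009 -0.0565]
(-100, 0) [ 0.5977 -0.1132]
```

Call:
servo_tool --deltas '[[[0.05,0.044,0],[0,0,0.03],1],[[0.05,0.044,0],[0,0,0.03],1],[[0.05,0.044,0],[0,0,0.03],1],[[0.05,0.044,0],[0,0,0.03],1],[[0.05,0.044,0],[0,0,0.03],1],[[0.05,0.044,0],[0,0,0.03],1],[[0.05,0.044,0],[0,0,0.03],1],[[0.05,0.044,0],[0,0,0.03],1],[[0.05,0.044,0],[0,0,0.03],1],[[0.05,0.044,0],[0,0,0.03],1],[[0.05,0.044,0],[0,0,0.03],1],[[0.05,0.044,0],[0,0,0.03],1]]'

```text
clock: 1.2
ee_pos: [0.382, -0.3385, 0.2311]
eef_rot: [-3.141, 0.0, 0.638]
wrist_force: [0.1, -0.8, 0.4]
grip_width: 1.0
grasp_force: 0.0
```

Call:
servo_tool --deltas '[[[0.05,0.044,0],[0,0,0.03],1],[[0.05,0.044,0],[0,0,0.03],1],[[0.05,0.044,0],[0,0,0.03],1],[[0.05,0.044,0],[0,0,0.03],1],[[0.05,0.044,0],[0,0,0.03],1],[[0.05,0.044,0],[0,0,0.03],1],[[0.05,0.044,0],[0,0,0.03],1],[[0.05,0.044,0],[0,0,0.03],1],[[0.05,0.044,0],[0,0,0.03],1],[[0.05,0.044,0],[0,0,0.03],1],[[0.05,0.044,0],[0,0,0.03],1],[[0,0,0],[0,0,0],1]]'

```text
clock: 2.2
ee_pos: [0.5207, -0.2165, 0.2306]
eef_rot: [-3.141, -0.001, 0.805]
wrist_force: [-0.5, -0.1, -0.3]
grip_width: 1.003
grasp_force: 0.0
```

Call:
servo_tool --deltas '[[[0.02,0.01,-0.04],[0,0,0],1],[[0.02,0.01,-0.06],[0,0,0],1],[[0.02,0.01,-0.07],[0,0,0],1],[[0.02,0.005,-0.07],[0,0,0],1],[[0,0,-0.06],[0,0,0],1],[[0,0,-0.06],[0,0,0],1],[[0,0,-0.06],[0,0,0],1],[[0,0,-0.06],[0,0,0],1],[[0,0,-0.02],[0,0,0],1],[[0,0,0],[0,0,0],1]]'

```text
clock: 3.03
ee_pos: [0.5375, -0.2094, 0.1042]
eef_rot: [-3.138, 0.001, 0.801]
wrist_force: [-0.4, 0.8, 0.5]
grip_width: 1.0
grasp_force: 0.0
```

```bash
python3 - <<'E'
from h import *
a=read_camera("top");b=read_camera("side")
a=cv2.resize(a[110:270,230:370],None,fx=3.5,fy=3.5);b=cv2.resize(b[110:250,195:345],None,fx=2.0,fy=2.0)
o=np.zeros((560,790,3),np.uint8);o[:560,:490]=a;o[:280,490:790]=b;cv2.imwrite("pics/p2.png",o)
E
```

```text
(no output)
```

View pics/p2.png

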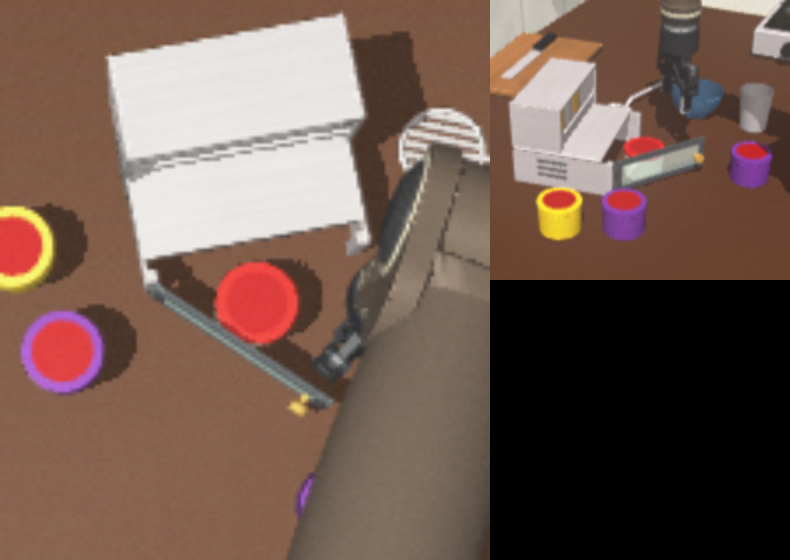

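The door-side finger (crop 340,352) sits inside the leaf near its free edge, clear of both tub and door. I'll lower it now.

Call:
servo_tool --deltas '[[[0,0,-0.03],[0,0,0],1],[[0,0,-0.04],[0,0,0],1],[[0,0,-0.04],[0,0,0],1],[[0,0,-0.04],[0,0,0],1],[[0,0,-0.04],[0,0,0],1],[[0,0,-0.04],[0,0,0],1],[[0,0,-0.04],[0,0,0],1],[[0,0,-0.04],[0,0,0],1],[[0,0,-0.02],[0,0,0],1],[[0,0,0],[0,0,0],1]]'

```text
clock: 3.97
ee_pos: [0.5381, -0.209, 0.0221]
eef_rot: [-3.139, 0.001, 0.802]
wrist_force: [-0.4, -0.1, 0.6]
grip_width: 1.003
grasp_force: 0.0
```

Call:
servo_tool --deltas '[[[-0.015,0.015,0],[0,0,0],1],[[-0.015,0.015,0],[0,0,0],1],[[-0.015,0.015,0],[0,0,0],1],[[-0.015,0.015,0],[0,0,0],1],[[-0.015,0.015,0],[0,0,0],1],[[-0.015,0.015,0],[0,0,0],1],[[-0.015,0.015,0],[0,0,0],1],[[-0.015,0.015,0],[0,0,0],1]]'

```text
clock: 4.63
ee_pos: [0.5087, -0.1791, 0.024]
eef_rot: [3.141, -0.0, 0.802]
wrist_force: [0.4, -1.8, 0.0]
grip_width: 0.998
grasp_force: 0.3
```

Call:
servo_tool --deltas '[[[-0.015,0.015,0],[0,0,0],1],[[-0.015,0.015,0],[0,0,0],1],[[-0.015,0.015,0],[0,0,0],1],[[-0.015,0.015,0],[0,0,0],1],[[-0.015,0.015,0],[0,0,0],1],[[-0.015,0.015,0],[0,0,0],1],[[-0.015,0.015,0],[0,0,0],1],[[-0.015,0.015,0],[0,0,0],1],[[-0.015,0.015,0],[0,0,0],1]]'

```text
clock: 5.38
ee_pos: [0.475, -0.1453, 0.0238]
eef_rot: [3.142, -0.0, 0.802]
wrist_force: [1.2, -0.3, -0.3]
grip_width: 1.0
grasp_force: 0.4
```

Call:
servo_tool --deltas '[[[-0.01,0.02,0],[0,0,0],1],[[-0.01,0.02,0],[0,0,0],1],[[-0.01,0.02,0],[0,0,0],1],[[-0.01,0.02,0],[0,0,0],1],[[-0.01,0.02,0],[0,0,0],1],[[-0.01,0.02,0],[0,0,0],1],[[-0.01,0.02,0],[0,0,0],1],[[-0.01,0.02,0],[0,0,0],1],[[-0.01,0.02,0],[0,0,0],1],[[-0.01,0.02,0],[0,0,0],1],[[0,0,0],[0,0,0],1],[[0,0,0],[0,0,0],1]]'

```text
clock: 6.38
ee_pos: [0.45, -0.0954, 0.0238]
eef_rot: [-3.141, 0.0, 0.802]
wrist_force: [0.3, -0.9, -0.3]
grip_width: 1.001
grasp_force: 0.3
```

```bash
python3 - <<'E'
from h import *
a=read_camera("top");b=read_camera("side")
for x in redlids(a,"top")+redlids(b,"side"): 
  if x[2][0]<.7: print(x)
a=cv2.resize(a[110:270,230:370],None,fx=3.5,fy=3.5);b=cv2.resize(b[110:250,195:345],None,fx=2.0,fy=2.0)
o=np.zeros((560,790,3),np.uint8);o[:560,:490]=a;o[:280,490:790]=b;cv2.imwrite("pics/p3.png",o)
s=r.get_state();print(s["ee_pos"],s["wrist_force"],s["clock"])
E
```

```text
(array([233. , 179.8]), array([ 17,  17, 218], dtype=int32), array([0.6204, 0.1239, 0.06  ]))
(array([303.4, 193.1]), array([ 25,  18, 313], dtype=int32), array([ 0.5714, -0.1145,  0.06  ]))
(array([247.4, 209.8]), array([ 18,  17, 231], dtype=int32), array([0.5171, 0.0757, 0.06  ]))
(array([332.2, 255.7]), array([ 9, 17, 92], dtype=int32), array([ 0.3615, -0.2035,  0.06  ]))
(array([271.9, 183.7]), array([ 21,  12, 195], dtype=int32), array([ 0.5589, -0.1065,  0.06  ]))
(array([325.4, 185.1]), array([14,  7, 79], dtype=int32), array([ 0.3681, -0.1894,  0.06  ]))
(array([229.1, 209.4]), array([ 16,   8, 102], dtype=int32), array([0.6213, 0.1241, 0.06  ]))
(array([261.6, 209.9]), array([ 16,   9, 112], dtype=int32), array([0.518 , 0.0761, 0.06  ]))
[ 0.45021416 -0.09568965  0.02374985] [ 0.03123667 -0.91372964  0.58836029] 6.4833
```

View pics/p3.png

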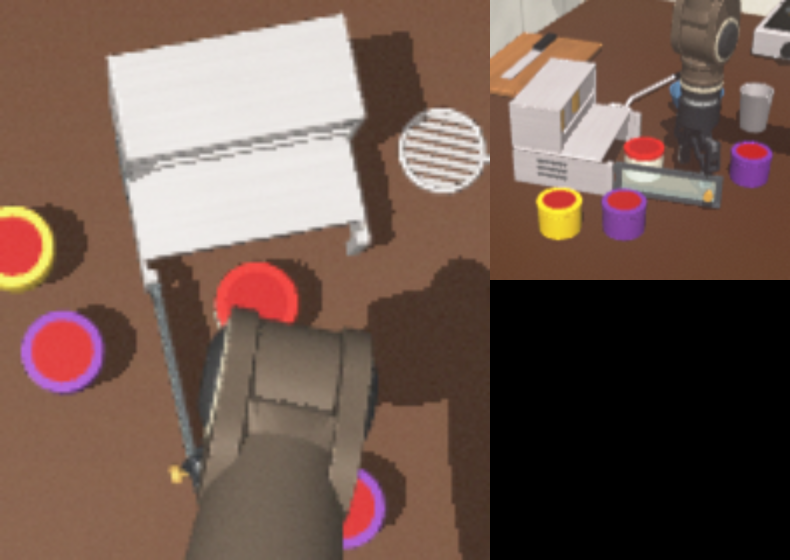

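The door is held at about 1.53 rad, the tub is still in place, and nothing is touching it. Next I'll push along the cabinet's +x.

Call:
servo_tool --deltas '[[[0.015,0.004,0],[0,0,0],1],[[0.015,0.004,0],[0,0,0],1],[[0.015,0.004,0],[0,0,0],1],[[0.015,0.003,0],[0,0,0],1],[[0.015,0.003,0],[0,0,0],1],[[0.015,0.003,0],[0,0,0],1],[[0.012,0.002,0],[0,0,0],1],[[0.012,0.002,0],[0,0,0],1],[[0.012,0.002,0],[0,0,0],1],[[0.012,0.002,0],[0,0,0],1],[[0.012,0.002,0],[0,0,0],1],[[0.012,0.002,0],[0,0,0],1]]'

```text
clock: 7.48
ee_pos: [0.4907, -0.0874, 0.0237]
eef_rot: [-3.141, 0.0, 0.802]
wrist_force: [-2.7, -2.0, 0.4]
grip_width: 0.998
grasp_force: 1.8
```

Call:
servo_tool --deltas '[[[0.012,0.002,0],[0,0,0],1],[[0.012,0.002,0],[0,0,0],1],[[0.012,0.002,0],[0,0,0],1],[[0.012,0.002,0],[0,0,0],1],[[0.012,0.002,0],[0,0,0],1],[[0.012,0.002,0],[0,0,0],1]]'

```text
clock: 7.98
ee_pos: [0.5091, -0.0844, 0.0237]
eef_rot: [-3.142, 0.0, 0.802]
wrist_force: [-3.3, -2.6, 0.3]
grip_width: 1.001
grasp_force: 1.7
```

```bash
cat > look.py <<'E'
from h import *
import sys
a=read_camera("top");b=read_camera("side")
for n,im in(("top",a),("side",b)):
  for x in redlids(im,n):
    if .54<x[2][0]<.72 and x[2][1]<0: print(n,x)
a=cv2.resize(a[110:270,230:370],None,fx=3.5,fy=3.5);b=cv2.resize(b[110:250,195:345],None,fx=2.0,fy=2.0)
o=np.zeros((560,790,3),np.uint8);o[:560,:490]=a;o[:280,490:790]=b;cv2.imwrite(f"pics/{sys.argv[1]}.png",o)
s=r.get_state();p=np.array(s["ee_pos"][:2])-[.6964,-.0969];c,q=.98664,.16289
print(s["ee_pos"],"cab",p[0]*c+p[1]*q,-p[0]*q+p[1]*c,s["wrist_force"],s["clock"])
E
python3 look.py p4
```

```text
side (array([264.3, 183.1]), array([ 19,  11, 175], dtype=int32), array([ 0.5876, -0.0978,  0.06  ]))
[ 0.5096332  -0.08429788  0.02379261] cab -0.18221883596640429 0.042856204599460386 [-0.22778425 -0.90480668 -0.91627405] 8.0833
```

View pics/p4.png

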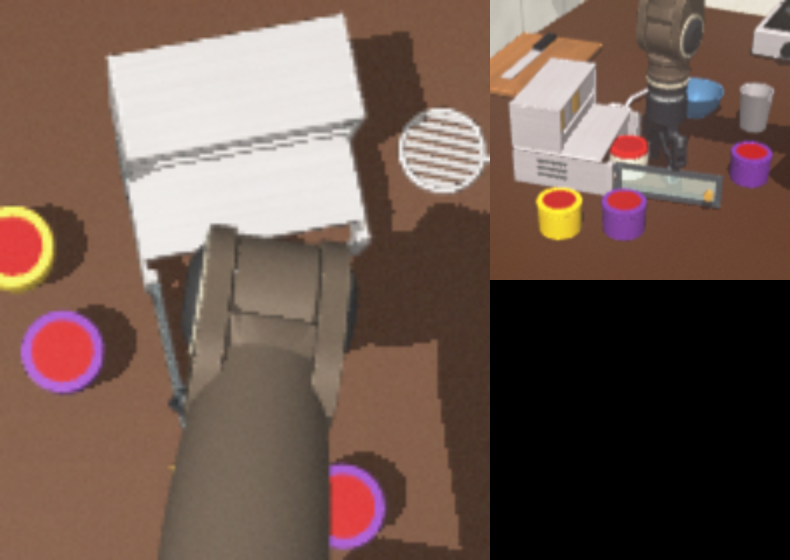

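The tub has advanced about 30 mm and the door is still square. I'll keep going.

Call:
servo_tool --deltas '[[[0.012,0.003,0],[0,0,0],1],[[0.012,0.003,0],[0,0,0],1],[[0.012,0.003,0],[0,0,0],1],[[0.012,0.003,0],[0,0,0],1],[[0.012,0.003,0],[0,0,0],1],[[0.012,0.003,0],[0,0,0],1],[[0.012,0.002,0],[0,0,0],1],[[0.012,0.002,0],[0,0,0],1],[[0.012,0.002,0],[0,0,0],1],[[0.012,0.002,0],[0,0,0],1],[[0.012,0.002,0],[0,0,0],1],[[0.012,0.002,0],[0,0,0],1]]'

```text
clock: 9.08
ee_pos: [0.5451, -0.0769, 0.0238]
eef_rot: [-3.142, 0.0, 0.802]
wrist_force: [-2.8, -1.7, -0.1]
grip_width: 0.998
grasp_force: 2.0
```

```bash
python3 look.py p5
```

```text
side (array([259.2, 183. ]), array([12, 11, 78], dtype=int32), array([ 0.606, -0.089,  0.06 ]))
[ 0.5456077  -0.07682253  0.02381097] cab -0.1455072962732366 0.04437179137595812 [-0.4366557  -2.45423324 -0.56530162] 9.1833
```

View pics/p5.png

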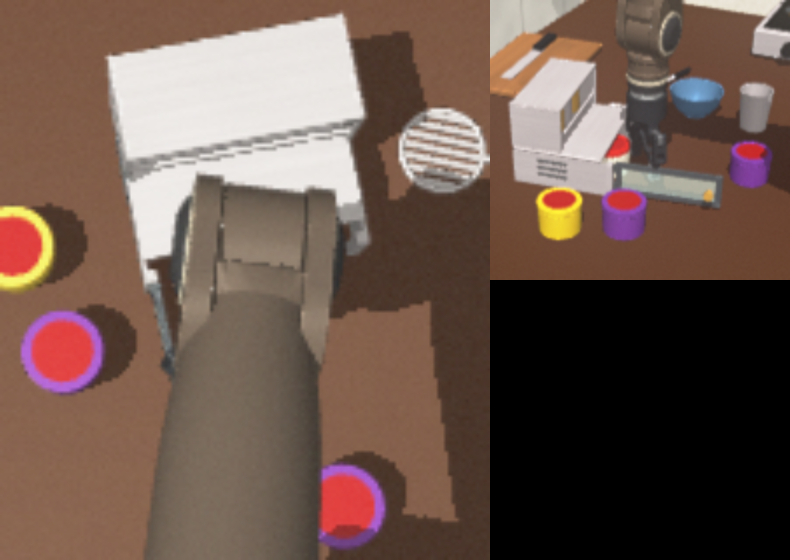

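Call:
servo_tool --deltas '[[[0.012,0.002,0],[0,0,0],1],[[0.012,0.002,0],[0,0,0],1],[[0.012,0.002,0],[0,0,0],1],[[0.012,0.002,0],[0,0,0],1],[[0.012,0.002,0],[0,0,0],1],[[0.004,0.001,0],[0,0,0],1],[[0,0,0],[0,0,0],1],[[0,0,0],[0,0,0],1],[[0,0,0],[0,0,0],1]]'

```text
clock: 9.93
ee_pos: [0.5613, -0.0741, 0.0239]
eef_rot: [3.141, -0.001, 0.802]
wrist_force: [0.6, -2.8, -1.5]
grip_width: 0.999
grasp_force: 1.5
```

```bash
python3 - <<'E'
from h import *
b=read_camera("side")
for x in redlids(b,"side"):
    if x[2][0]>.54 and x[2][1]<.05: print(x)
cv2.imwrite("pics/p6.png",cv2.resize(b[140:230,215:325],None,fx=6,fy=6,interpolation=cv2.INTER_CUBIC))
s=r.get_state();p=np.array(s["ee_pos"][:2])-[.6964,-.0969];c,q=.98664,.16289
print(s["ee_pos"],"cab",p[0]*c+p[1]*q,-p[0]*q+p[1]*c,s["wrist_force"],s["clock"])
# predicted pixel of lid right(-x..) edge for tub cab x=-50 vs -60
R=np.array([[c,-q],[q,c]])
for X in(-.103,-.066,-.060,-.055,-.050,-.045):
  for Y in (.009,.02):
    w=np.array([.6964,-.0969])+R@[X,Y]; a=np.linspace(0,6.28,90)
    print(X,Y,max(proj("side",np.array([w[0]+.04*np.cos(t),w[1]+.04*np.sin(t),.06]))[0] for t in a).round(2))
E
```

```text
[ 0.56129232 -0.0741359   0.02387296] cab -0.129594599900984 0.04446766478791034 [ 0.46051367 -2.9638423  -1.36079732] 9.9833
-0.103 0.009 273.91
-0.103 0.02 273.22
-0.066 0.009 264.86
-0.066 0.02 264.13
-0.06 0.009 263.41
-0.06 0.02 262.66
-0.055 0.009 262.2
-0.055 0.02 261.45
-0.05 0.009 260.99
-0.05 0.02 260.23
-0.045 0.009 259.79
-0.045 0.02 259.02
```

View pics/p6.png

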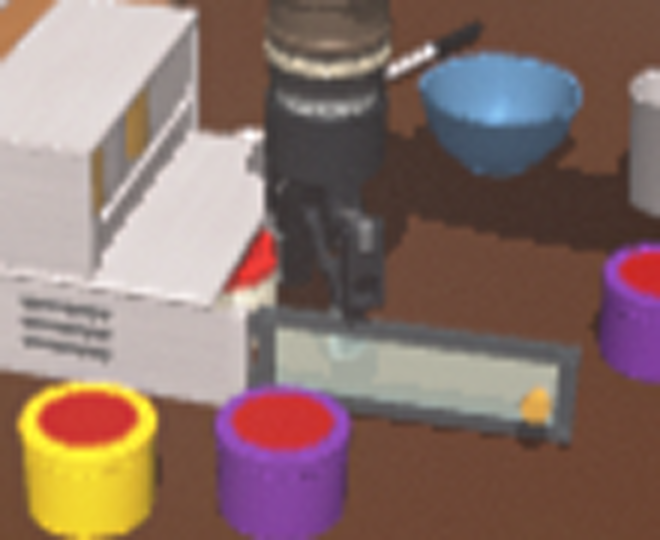

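The tub is at about x = -52 mm in the cabinet frame. I'll nudge it 4 mm more for margin, then back off and lift.

Call:
servo_tool --deltas '[[[0.008,0.001,0],[0,0,0],1],[[0.008,0.001,0],[0,0,0],1],[[0,0,0],[0,0,0],1],[[0,0,0],[0,0,0],1],[[0,0,0],[0,0,0],1]]'

```text
clock: 10.4
ee_pos: [0.5648, -0.0737, 0.0238]
eef_rot: [3.142, 0.0, 0.802]
wrist_force: [-2.3, -2.8, 0.2]
grip_width: 0.999
grasp_force: 2.1
```

Call:
servo_tool --deltas '[[[-0.02,-0.003,0],[0,0,0],1],[[-0.03,-0.005,0],[0,0,0],1],[[-0.03,-0.005,0],[0,0,0],1],[[-0.03,-0.005,0],[0,0,0],1],[[-0.03,-0.005,0],[0,0,0],1],[[-0.03,-0.005,0],[0,0,0],1],[[-0.03,-0.005,0],[0,0,0],1],[[0,0,0],[0,0,0],1]]'

```text
clock: 11.07
ee_pos: [0.5128, -0.082, 0.0237]
eef_rot: [-3.14, 0.001, 0.801]
wrist_force: [-0.9, -1.1, -0.9]
grip_width: 1.002
grasp_force: 0.5
```

```bash
python3 - <<'E'
from h import *
a=read_camera("top");b=read_camera("side")
A=cv2.resize(a[110:270,230:370],None,fx=3.5,fy=3.5);B=cv2.resize(b[150:200,230:300],None,fx=4.2,fy=4.2,interpolation=cv2.INTER_CUBIC)
o=np.zeros((560,790,3),np.uint8);o[:560,:490]=A;o[:210,490:784]=B;cv2.imwrite("pics/p7.png",o)
h=cv2.cvtColor(b,cv2.COLOR_BGR2HSV);m=((h[...,0]<8)|(h[...,0]>172))&(h[...,1]>130)&(h[...,2]>80);p=np.argwhere(m[160:200,240:290])
print(p.max(0)+[160,240],b[176:186,256:264,2].tolist())
E
```

```text
[187 260] [[223, 222, 190, 138, 139, 141, 139, 146], [223, 209, 148, 140, 142, 141, 142, 160], [219, 174, 146, 163, 145, 142, 149, 191], [195, 134, 178, 221, 157, 133, 143, 192], [150, 156, 236, 240, 174, 98, 110, 162], [133, 204, 235, 239, 179, 89, 90, 115], [157, 224, 238, 237, 161, 93, 108, 112], [227, 239, 238, 222, 126, 110, 114, 114], [238, 234, 227, 172, 102, 110, 113, 114], [236, 202, 186, 169, 119, 112, 113, 114]]
```

View pics/p7.png

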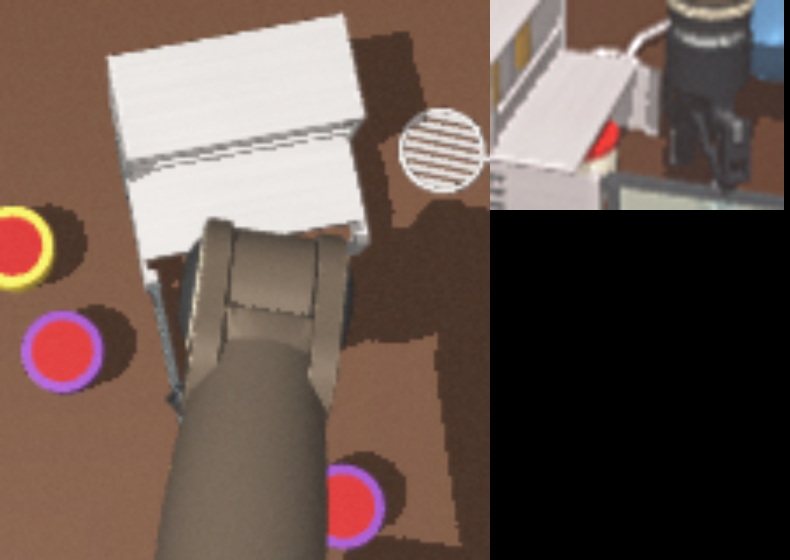

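The tub's right lid edge is at about column 260, which puts its centre near -48 mm, wholly inside. I'll lift clear and let the door close.

Call:
servo_tool --deltas '[[[0,0,0.03],[0,0,0],1],[[0,0,0.05],[0,0,0],1],[[0,0,0.06],[0,0,0],1],[[0,0,0.06],[0,0,0],1],[[0,0,0.06],[0,0,0],1],[[0,0,0.06],[0,0,0],1],[[0,0,0.06],[0,0,0],1],[[0,0,0.06],[0,0,0],1],[[0,0,0.06],[0,0,0],1],[[0,0,0.06],[0,0,0],1],[[0,0,0.06],[0,0,0],1],[[0,0,0.03],[0,0,0],1]]'

```text
clock: 12.17
ee_pos: [0.5158, -0.0817, 0.1887]
eef_rot: [3.14, -0.002, 0.802]
wrist_force: [0.3, -0.5, 0.0]
grip_width: 1.001
grasp_force: 0.0
```

Call:
servo_tool --deltas '[[[-0.05,-0.03,0],[0,0,0],1],[[-0.05,-0.05,0],[0,0,0],1],[[-0.05,-0.05,0],[0,0,0],1],[[-0.05,-0.05,0],[0,0,0],1],[[-0.05,-0.05,0],[0,0,0],1],[[-0.05,-0.05,0],[0,0,0],1],[[-0.05,-0.05,0],[0,0,0],1],[[-0.05,-0.05,0],[0,0,0],1],[[-0.05,-0.05,0],[0,0,0],1],[[-0.05,-0.05,0],[0,0,0],1],[[0,-0.05,0],[0,0,0],1],[[0,-0.03,0],[0,0,0],1]]'

```text
clock: 13.17
ee_pos: [0.3891, -0.223, 0.186]
eef_rot: [-3.142, 0.0, 0.8]
wrist_force: [0.2, -0.3, -0.1]
grip_width: 0.999
grasp_force: 0.0
```

Call:
servo_tool --deltas '[[[0,0,0],[0,0,0],1],[[0,0,0],[0,0,0],1],[[0,0,0],[0,0,0],1],[[0,0,0],[0,0,0],1],[[0,0,0],[0,0,0],1],[[0,0,0],[0,0,0],1],[[0,0,0],[0,0,0],1],[[0,0,0],[0,0,0],1],[[0,0,0],[0,0,0],1],[[0,0,0],[0,0,0],1],[[0,0,0],[0,0,0],1],[[0,0,0],[0,0,0],1]]'

```text
clock: 14.17
ee_pos: [0.3898, -0.2219, 0.1863]
eef_rot: [3.142, -0.0, 0.802]
wrist_force: [-0.5, 0.4, 0.2]
grip_width: 0.998
grasp_force: 0.0
```

Call:
servo_tool --deltas '[[[0,0,0],[0,0,0],1],[[0,0,0],[0,0,0],1],[[0,0,0],[0,0,0],1],[[0,0,0],[0,0,0],1],[[0,0,0],[0,0,0],1],[[0,0,0],[0,0,0],1],[[0,0,0],[0,0,0],1],[[0,0,0],[0,0,0],1],[[0,0,0],[0,0,0],1],[[0,0,0],[0,0,0],1],[[0,0,0],[0,0,0],1],[[0,0,0],[0,0,0],1]]'

```text
clock: 15.17
ee_pos: [0.3898, -0.2219, 0.1863]
eef_rot: [3.142, 0.0, 0.802]
wrist_force: [0.1, -0.4, -0.2]
grip_width: 0.998
grasp_force: 0.0
```

```bash
python3 look.py p8
```

```text
[ 0.38980432 -0.2218973   0.1862798 ] cab -0.3228603769741093 -0.07338596574901451 [-0.23747606 -0.03330356 -1.02180401] 15.2667
```

View pics/p8.png

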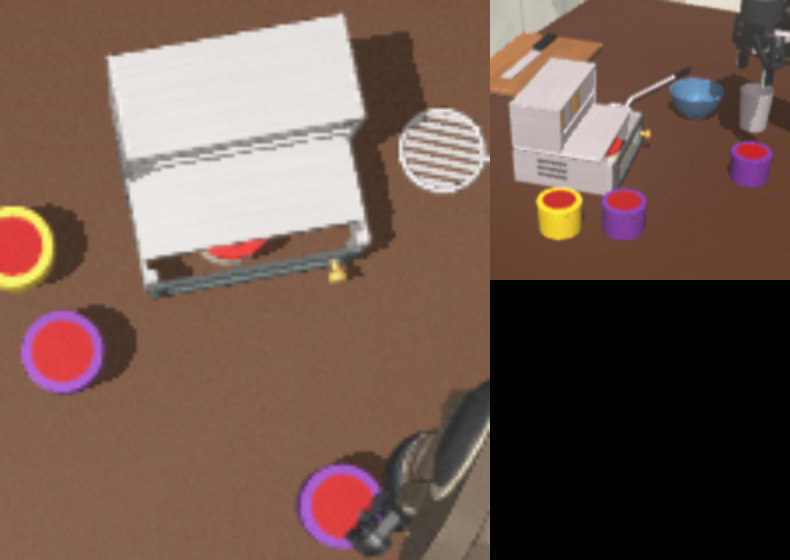

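The door (crop 150,290 to 365,255) lies parallel to the cabinet front and shut. The tub's lid (crop 235,248) stands behind it with a gap, and the neighbouring items haven't moved.

```bash
python3 -c "
from cell import r
print(r.sign_off())"
```

```text
the job is handed in; nothing more can be done
None
```

I handed the job in at about 15 s: the last picture shows the tub wholly inside the lower bay (centre about 50 mm behind the doorway plane), the door shut by itself and the arm clear of everything; the sign-off gave no verdict.

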